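# Gauge an insert and lock the reading

## Robot

A 6-joint arm with a two-finger parallel gripper is mounted at the origin on the work surface. World frame = base frame: x ahead of the robot, y to its left, z up, the work surface at z = 0. Lengths are in m, angles in degrees, forces in N, time in s.
With the tool pointing down it reaches from about 0.35 to 0.875 m from the base axis. Payload 4.2 kg.
Tool frame: the origin (TCP) lies at the very end of the fingers, on their centre line; the grasp point (between the pads) lies 19 mm behind it; z points along the fingers, y is the line along which they close (so a half turn about z gives the same grasp; the last joint's range is limited). The gripper opens to 87 mm and grips with 3 to 60 N. Pads are 19 mm wide; open, the fingers measure 117 mm over their backs; the gripper's body (75 mm by 190 mm) begins 51 mm behind the grasp point.
Start: joints at [87.124, 22.042, 0.453, 0, -68.411, -14.817], TCP at [0.19, 0.595, 0.223] pointing down, gripper open.
Joint ranges: [-179.83, 179.83], [-69.29, 118.12], [-61.27, 80.66], [-181.25, 117.63], [-171.15, -9.14], [-177.46, 177.46]. Speed limits (degrees/s): [159.86, 159.86, 180, 180, 180, 180].

## Interface

Orientations are given as a 3x3 rotation matrix whose columns are the frame's x, y, z axes.
In Python, from station import r gives the robot as it stands.
- The arm moves only by the tool jog_arm, never from a script. Its argument "plan" is text: rows parted by semicolons, each of 7 numbers parted by spaces: the shift along the tool's x, y, z normalised to -1 to 1, where 1 is 0.025 m, then the turn, a rotation vector about the tool's x, y, z normalised to -1 to 1, where 1 is 8 degrees, then the closure, from -1 (fully open) to 1 (shut). A call has exactly 10 rows; each row shifts and turns the commanded pose from where the row before left it, along the tool's axes as they then stand; what a row does not reach is not made up. A row lasts 1/10 s, in which the tool goes at most 50 mm and 8.59 degrees, less where a joint would pass 70% of its speed; a pose out of reach is approached as far as the arm can. A call with a number of a shift or a turn outside -1 to 1 is refused whole. A call with a gripper value outside its range is refused whole. The fingers move at their own pace and stop on an object; the grip force is fixed at half the most. Time passes only in rows, so rows that do not move let the fingers close, or fill a call up. It gives the time, the measured TCP pose, the force, the opening and the grip force at its end, in the units of the state.
- r.sense(): the state, without advancing time (a new reading comes with each control period).
- r.capture(name): name is "scene" or "top" or "wrist"; returns (picture, depth): 480x640x3 uint8, red, green, blue; 480x640 float32, m along the optical axis (not along the pixel's ray), 0 where there is no reading.
- r.get_calibration(name): a dict with "mtx" (3x3 intrinsics, pixels), "extrinsics" (4x4, takes a point from camera to world coordinates). Camera axes: x right, y up, looking along -z (the intrinsics and any distortion apply to the point x, -y, -z); pixel columns grow to the right and rows downward; lengths in m; the calibration is good to about 2 mm. A picture is of the moment at which its call begins: read the wrist's pose just before it. get_calibration takes no time and is no camera call; for the wrist camera it gives the pose at the moment of the call.
- r.finish_job(): hands the job in; it is judged then, once.
The state is a dict: "time_s": time; "joints": joint angles; "joint_velocities": joint speeds; "effort": joint torques, N m; "tcp_pos": TCP position; "ee_rot": TCP orientation; "wrist_force": force on the tool from outside, world axes, zero at the start; "moment": the same for the moment, N m; "gripper_width": opening from 0.0 (shut) to 1.0 (fully open); "gripper_force": force on a finger pad.
Only numpy, scipy, OpenCV 4.12 (cv2) and the standard library are available. Lean on these libraries where they do the work, as an engineer would, in place of code of your own. Each camera call takes 0.05 s, during which the arm holds its last target. There are 200 camera calls.

## Task

First swing the lock collar's lever fully back to its open stop. Then slide the aluminium insert with the raised boss on top along the plate, squarely into the nest and home against the back stop under the gauge, press the gauge's cap down until its foot rests on the boss, and finally turn the collar so that its lever lines up over the pointed lock mark. Leave the insert home and the foot on the boss, and do not disturb the loose slab, bush and bolt on the plate.

Things in the scene. Friction and masses are not known exactly. Their poses are not given: they have to be found in the camera images.
- fixture: Measuring fixture, fixed. Steel plate 360 x 340 x 30 mm; origin at the centre of its underside, x towards nest and column, y left, z up; plate top z = 30. At the far end a grey column (x 125 to 165, y +-25, to z = 165) carries an arm to a round head (radius 26, z 135 to 165, centred x = 50, y = 0) with the gauge in it and the lock collar on top. Open on the robot's side
- nest (a point): Nest, on the plate top: middle of the near face of the back stop bar (130 long in y, 20 high), at fixture x = 80, y = 0, z = 30. Two side rails 16 high with inner faces at y = +-40 run 25 mm from the stop towards the robot, then flare outwards down to about x = 40
- insert: The part: loose aluminium block 110 (x) x 74 (y) x 30 mm, about 0.75 kg, with a raised boss 50 x 40 x 20 mm on top, centred 25 mm to +x of the origin; boss top 50 mm above the underside. Origin: centre of the underside; x points to the boss end, which goes to the back stop. Starts on the plate before the nest, a little askew; home at fixture x = 25, y = 0, z = 30
- collar (a joint): Turn of the lock collar (rad) about the head's vertical axis: 0 with the lever at its open stop, growing counter-clockwise seen from above; 1.45 with the lever centred over the lock mark; it runs on to 1.8. Stays where it is left; about 2 N at the peg turns it. The lever points along fixture angle 0.611 + joint value (from fixture x towards y)
- peg (a point): Centre of the top end of the upright steel peg (12 mm diameter, 40 mm tall above the lever, top at 225 mm above the table) at the end of the collar's lever, 70 mm from the collar axis. The lever is 14 mm wide, its top 182 mm above the table. The peg is there to be pushed sideways
- collar_axis (a point): Point on the collar's vertical turning axis at the top of the collar ring (ring radius 26, z 165 to 185 mm), at fixture x = 50, y = 0. The gauge rod runs through it
- lock_mark (a point): Point 70 mm from the collar axis on top (z = 163 mm) of the lock mark, a fixed radial aluminium bar 9 mm wide that sticks out from the head to 105 mm from the axis and ends in a point. Locked: the peg stands straight above this point. The square steel stub in the open direction is only the open stop
- gauge (a joint): How far the gauge rod has been lowered (m): 0 fully up, at most 0.050. A light spring balances its weight and friction holds it where it is left; about 4 N pushes it down. With the insert home the foot touches the boss at 0.035
- gauge_cap (a point): Centre of the top of the gauge's black cap (diameter 38, 12 mm thick), on the rod's vertical axis; 249 mm above the table when fully up. Press here
- gauge_foot (a point): Centre of the underside of the gauge's foot (steel disc, diameter 26), on the same axis; 115 mm above the table when fully up
- slab: Bystander: plain flat aluminium slab 75 x 45 x 30 mm without a boss, loose on the plate's right side; origin at the centre of the underside
- bush: Bystander: brass bush, outer diameter 44, 30 mm high, loose on the plate's left side; origin at the centre of the underside
- bolt: Bystander: dark steel bolt standing on its head (diameter 32), 50 mm high, loose on the plate's right side; origin at the centre of the underside
Mind the look-alikes: they are no part of the job. What is shaped like the insert but blue, pink or yellow is not meant.

How it is judged:
By the outcome, as a careful person would: the job done as asked, in the order asked, and still so for the second after the job is handed in, with the robot touching nothing.
It also fails if it takes over 67 s, if anything falls off the work surface, if the arm or the gripper's body presses on something with over 40 N, if the wrist force passes 120 N, or if a joint passes its speed limit or range.

## Working session

There is one attempt and no reset: what is moved stays moved. The work goes in short steps, Python scripts to look and compute and a tool call to move; the robot and the scene stay as the last step left them, time stands still between calls to the robot, and variables do not carry over. Pictures are saved under pics/ and viewed, at most 10 in all, crops included, and the job is handed in when it is done.

Besides the shell and the picture viewer there is one more tool, called after ">>>" by a JSON object that holds its "api" and its "payload", one argument or row to a line. jog_arm: Moves the arm, as the interface text tells. Scaled input: -1 to 1 covers 0.025 m each way for a shift and 8 degrees each way for a turn. Its arguments: {"type":"object","properties":{"plan":{"type":"string"}},"required":["plan"]}

```bash
mkdir -p pics; python3 - <<'E'
from station import r
import cv2,numpy as np
s=r.sense();print(s['time_s'],s['tcp_pos'],s['ee_rot'])
for n in("scene","top"):
    p,d=r.capture(n);np.savez("pics/%s0.npz"%n,p=p,d=d);cv2.imwrite("pics/%s0.png"%n,p[:,:,::-1])
    c=r.get_calibration(n);print(n,np.round(c['mtx'],1).tolist(),np.round(c['extrinsics'],3).tolist(),[k for k in c])
E
```

```text
0.0 [0.18972013 0.59487301 0.22146117] [[ 9.52663137e-01 -3.04027348e-01 -5.65386854e-04]
 [-3.04027854e-01 -9.52660764e-01 -2.12914859e-03]
 [ 1.08697527e-04  2.20025472e-03 -9.99997574e-01]]
scene [[538.9, 0.0, 316.0], [0.0, 538.9, 241.2], [0.0, 0.0, 1.0]] [[0.832, -0.355, 0.426, 0.907], [0.554, 0.533, -0.639, -0.631], [-0.001, 0.768, 0.64, 0.814], [0.0, 0.0, 0.0, 1.0]] ['mtx', 'extrinsics']
top [[606.2, 0.0, 325.1], [0.0, 606.2, 237.3], [0.0, 0.0, 1.0]] [[-0.015, 0.984, -0.176, 0.276], [-1.0, -0.014, 0.006, 0.003], [0.004, 0.176, 0.984, 1.215], [0.0, 0.0, 0.0, 1.0]] ['mtx', 'extrinsics']
```

View pics/scene0.png

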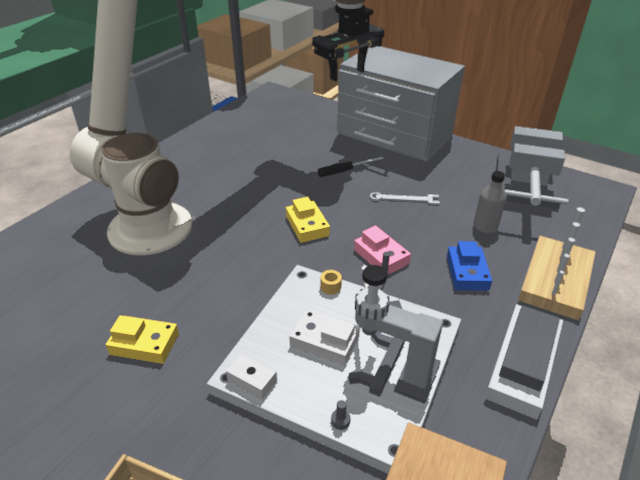

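View pics/top0.png

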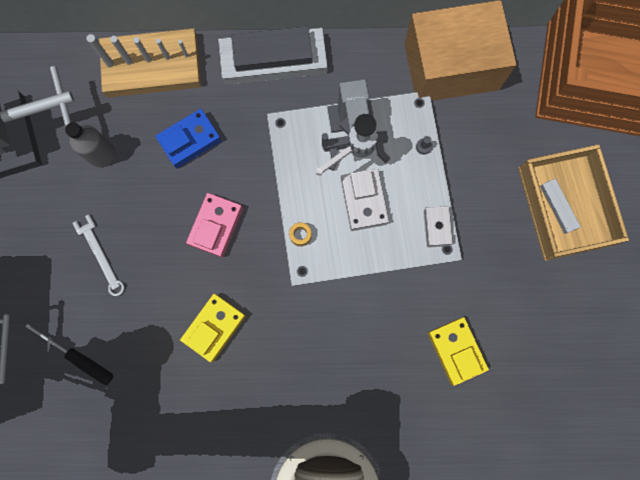

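The scene view shows the grey aluminium insert at (325,337) with its boss at (337,330), the slab at (251,376), the bush at (331,281), the bolt at (341,415) and the gauge cap at (374,274). In the top view the insert is at (366,200), the slab at (439,226), the bush at (300,234), the bolt at (425,145), the cap at (366,125) and the lock bar at about (335,160).

Things that could be mistaken for the insert (top view): blue (188,138), pink (215,225), yellow (212,328) and (459,351), and the plain slab (439,226). I choose the grey one with a boss at (366,200) and check it in a close crop.

```bash
cat > h.py <<'E'
import numpy as np,cv2
def ray(c,uv):
    K=c['mtx'];E=c['extrinsics'];uv=np.atleast_2d(uv).astype(float)
    d=np.c_[(uv[:,0]-K[0,2])/K[0,0],-(uv[:,1]-K[1,2])/K[1,1],-np.ones(len(uv))]@E[:3,:3].T
    return E[:3,3],d
def onz(c,uv,z):
    o,d=ray(c,uv);return o+d*((z-o[2])/d[:,2])[:,None]
def proj(c,P):
    E=np.linalg.inv(c['extrinsics']);q=np.atleast_2d(P)@E[:3,:3].T+E[:3,3];K=c['mtx']
    return np.c_[K[0,2]+K[0,0]*q[:,0]/-q[:,2],K[1,2]-K[1,1]*q[:,1]/-q[:,2]]
def tri(c1,u1,c2,u2):
    o1,d1=ray(c1,u1);o2,d2=ray(c2,u2);d1=d1[0];d2=d2[0]
    t=np.linalg.lstsq(np.c_[d1,-d2],o2-o1,rcond=None)[0];a=o1+t[0]*d1;b=o2+t[1]*d2
    return (a+b)/2,np.linalg.norm(a-b)
E
python3 - <<'E'
from h import *
from station import r
p=np.load('pics/top0.npz')['p'];c=r.get_calibration('top')
cv2.imwrite('pics/topc.png',cv2.resize(p[70:295,258:470],None,fx=2.6,fy=2.6,interpolation=cv2.INTER_CUBIC)[:,:,::-1])
p2=np.load('pics/scene0.npz')['p']
cv2.imwrite('pics/scenec.png',cv2.resize(p2[245:465,205:470],None,fx=2.7,fy=2.7,interpolation=cv2.INTER_CUBIC)[:,:,::-1])
h=cv2.cvtColor(p,cv2.COLOR_RGB2HSV)
m=((h[...,1]<50)&(h[...,2]>130)).astype(np.uint8);m=cv2.morphologyEx(m,cv2.MORPH_OPEN,np.ones((3,3)))
n,l,st,ce=cv2.connectedComponentsWithStats(m);i=l[260,350];print(st[i])
k=cv2.findContours((l==i).astype(np.uint8),0,2)[0];k=max(k,key=cv2.contourArea)[:,0]
for z in (.028,.03,.032):
    w=onz(c,k,z)[:,:2];print(z,cv2.minAreaRect((w*1000).astype(np.float32)))
E
```

```text
[  267    93   194   193 23185]
0.028 ((594.2537231445312, -80.23031616210938), (360.7906188964844, 340.74798583984375), 7.801418781280518)
0.03 ((593.7166748046875, -80.09039306640625), (360.18267822265625, 340.17376708984375), 7.801421642303467)
0.032 ((593.1796264648438, -79.95042419433594), (359.5746154785156, 339.5995178222656), 7.80141544342041)
```

View pics/topc.png

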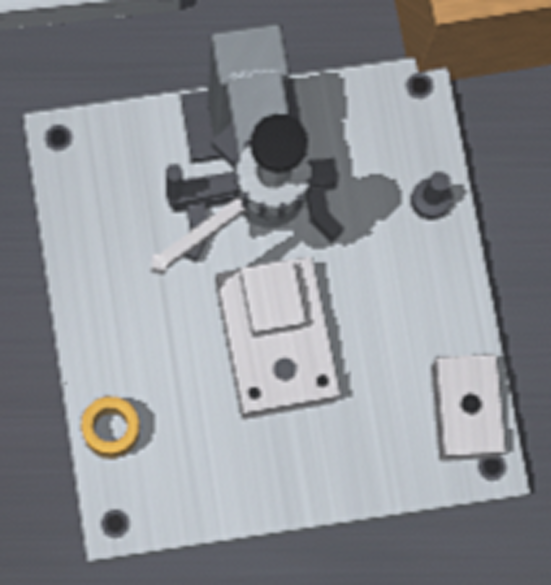

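View pics/scenec.png

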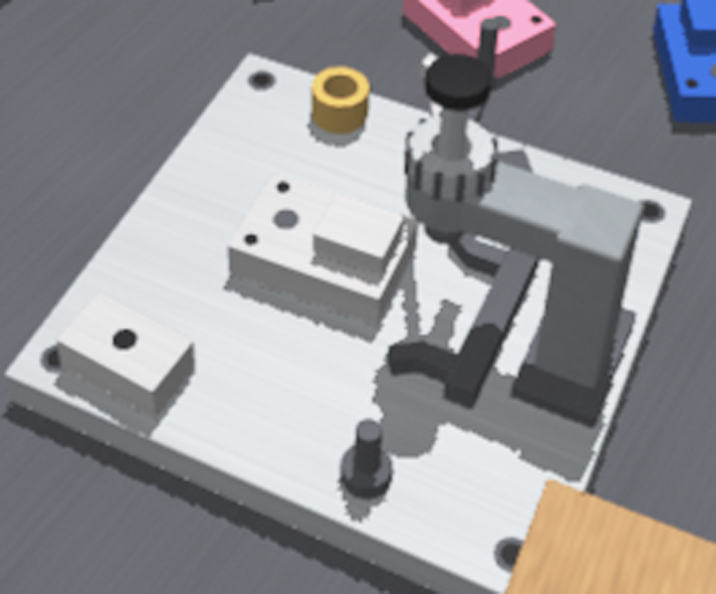

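The crops confirm the choice: the grey insert with its boss toward the head is at top-crop (280,340) and scene-crop (320,250). The peg top is at top-crop (173,174) and scene-crop (496,22). The bright lock bar points to top-crop (155,265).

```bash
python3 - <<'E'
from h import *
from station import r
T=r.get_calibration('top');S=r.get_calibration('scene')
A=np.load('pics/top0.npz');B=np.load('pics/scene0.npz')
t=lambda u:(258+u[0]/2.6,70+u[1]/2.6); s=lambda u:(205+u[0]/2.7,245+u[1]/2.7)
for n,a,b in(('peg',(173,174),(496,22)),('cap',(279,141),(458,78)),('boss corner near-left',(257,335),(318,237)),('boss near-right',(309,325),(388,268)),('hole',(285,370),(286,219)),('bossFL',(244,270),(333,197)),('bossFR',(300,262),(403,226))):
    P,e=tri(T,t(a),S,s(b));print(n,P.round(4),'gap',round(e,4))
y=np.deg2rad(7.8);R=np.array([[np.cos(y),-np.sin(y)],[np.sin(y),np.cos(y)]])
fc=np.array([.5937,-.0801])
print('axis',fc+R@[.05,0],'nest',fc+R@[.08,0])
p=A['p'].astype(int);d=p[...,0]-p[...,2]
for q in((366,225),(366,208),(366,185),(439,240),(400,200),(330,200),(330,163)):print(q,p[q[1],q[0]])
m=((d>3)&(d<40)).astype(np.uint8)
n,l,st,ce=cv2.connectedComponentsWithStats(cv2.morphologyEx(m,cv2.MORPH_OPEN,np.ones((3,3))))
for i in range(1,n):
    if st[i,4]>150 and 267<ce[i][0]<460 and 93<ce[i][1]<285:
        k=cv2.findContours((l==i).astype(np.uint8),0,2)[0][0][:,0]
        print(st[i],ce[i],cv2.minAreaRect((onz(T,k,.06)[:,:2]*1000).astype(np.float32)))
E
```

```text
peg [ 0.63   -0.0032  0.2235] gap 0.0066
cap [ 0.6437 -0.0738  0.2395] gap 0.0017
boss corner near-left [ 0.5564 -0.0725  0.0452] gap 0.0118
boss near-right [ 0.5885 -0.0931  0.0472] gap 0.0511
hole [ 0.5313 -0.0872  0.0596] gap 0.0029
bossFL [ 0.581  -0.0695  0.103 ] gap 0.0383
bossFR [ 0.611  -0.0905  0.1036] gap 0.0244
axis [ 0.64323739 -0.07331422] nest [ 0.67295983 -0.06924275]
(366, 225) [191 190 194]
(366, 208) [ 97  99 105]
(366, 185) [206 205 209]
(439, 240) [206 204 209]
(400, 200) [189 196 202]
(330, 200) [192 199 204]
(330, 163) [210 209 213]
```

```bash
cat >> h.py <<'E'
from scipy.spatial.transform import Rotation as Ro
def yawR(xdeg,tilt=0):
    "tool x heading xdeg, z down; tilt>0 = rotation about tool y"
    a=np.deg2rad(xdeg);return np.array([[np.cos(a),np.sin(a),0],[np.sin(a),-np.cos(a),0],[0,0,-1]])@Ro.from_rotvec([0,tilt,0],degrees=True).as_matrix()
def rows(p,R,tp,tR,n,g):
    "straight move in n equal rows, printed in tool units"
    p=np.array(p);R=np.array(R);tot=Ro.from_matrix(R.T@tR).as_rotvec(degrees=True);out=[]
    for i in range(n):
        t=R.T@((np.array(tp)-p)/(n-i));w=tot/n
        out.append(list(np.r_[t/.025,w/8].round(2))+[g]);p=p+R@(np.array(out[-1][:3])*.025);R=R@Ro.from_rotvec(np.array(out[-1][3:6])*8,degrees=True).as_matrix()
    for k in range(0,n,10):print('; '.join(' '.join('%g'%v for v in o) for o in out[k:k+10]))
    return p,R
E
python3 - <<'E'
from h import *
from station import r
S=r.get_calibration('scene');d=np.load('pics/scene0.npz')['d'];v,u=np.nonzero(d>0)
o,dr=ray(S,np.c_[u,v]);P=o+dr*d[v,u][:,None]
a=np.array([.19,.595]);b=np.array([.63,-.003]);L=np.linalg.norm(b-a);e=(b-a)/L
q=P[:,:2]-a;t=q@e;w=abs(q@[-e[1],e[0]])
for k in np.arange(0,L+.05,.05):
    m=(abs(t-k)<.03)&(w<.12);print(round(k,2),round(P[m,2].max(),3) if m.any() else None,end=' | ')
s=r.sense();print()
rows(s['tcp_pos'],s['ee_rot'],[.630,-.003,.30],yawR(-90),30,-0.1)
E
```

```text
0.0 0.424 | 0.05 0.427 | 0.1 0.336 | 0.15 0.028 | 0.2 0.025 | 0.25 0.01 | 0.3 0.051 | 0.35 0.053 | 0.4 0.051 | 0.45 0.053 | 0.5 0.052 | 0.55 0.034 | 0.6 0.063 | 0.65 0.064 | 0.7 0.164 | 0.75 0.226 | 
0.8 0.58 -0.1 0 -0 0.3 -0.1; 0.83 0.55 -0.1 0 -0 0.3 -0.1; 0.85 0.51 -0.1 0 -0 0.3 -0.1; 0.87 0.48 -0.1 0 -0 0.3 -0.1; 0.89 0.44 -0.1 0 -0 0.3 -0.1; 0.9 0.4 -0.1 0 -0 0.3 -0.1; 0.92 0.36 -0.1 0 -0 0.3 -0.1; 0.94 0.32 -0.1 0 -0 0.3 -0.1; 0.95 0.29 -0.1 0 -0 0.3 -0.1; 0.96 0.25 -0.1 0 -0 0.3 -0.1
0.97 0.2 -0.11 0 -0 0.3 -0.1; 0.98 0.16 -0.1 0 -0 0.3 -0.1; 0.98 0.12 -0.11 0 -0 0.3 -0.1; 0.99 0.08 -0.1 0 -0 0.3 -0.1; 0.99 0.04 -0.11 0 -0 0.3 -0.1; 0.99 0 -0.1 0 -0 0.3 -0.1; 0.99 -0.04 -0.11 0 -0 0.3 -0.1; 0.99 -0.08 -0.1 0 -0 0.3 -0.1; 0.98 -0.12 -0.11 0 -0 0.3 -0.1; 0.97 -0.17 -0.1 0 -0 0.3 -0.1
0.97 -0.21 -0.11 0 -0 0.3 -0.1; 0.96 -0.25 -0.1 0 -0 0.3 -0.1; 0.95 -0.28 -0.11 0 -0 0.3 -0.1; 0.93 -0.32 -0.1 0 -0 0.3 -0.1; 0.92 -0.36 -0.11 0 -0 0.3 -0.1; 0.9 -0.4 -0.1 0 -0 0.3 -0.1; 0.89 -0.44 -0.11 0 -0 0.3 -0.1; 0.87 -0.48 -0.1 0 -0 0.3 -0.1; 0.84 -0.51 -0.11 0 -0 0.3 -0.1; 0.82 -0.55 -0.1 0 -0 0.3 -0.1
```

>>> {"api": "jog_arm", "payload": {
  "plan": "0.8 0.58 -0.1 0 0 0.3 -0.1; 0.83 0.55 -0.1 0 0 0.3 -0.1; 0.85 0.51 -0.1 0 0 0.3 -0.1; 0.87 0.48 -0.1 0 0 0.3 -0.1; 0.89 0.44 -0.1 0 0 0.3 -0.1; 0.9 0.4 -0.1 0 0 0.3 -0.1; 0.92 0.36 -0.1 0 0 0.3 -0.1; 0.94 0.32 -0.1 0 0 0.3 -0.1; 0.95 0.29 -0.1 0 0 0.3 -0.1; 0.96 0.25 -0.1 0 0 0.3 -0.1"
}}

```text
time_s: 1.1
tcp_pos: [0.3375, 0.3943, 0.2476]
ee_rot: [[0.745, -0.667, -0.0], [-0.667, -0.745, -0.0], [-0.0, 0.0, -1.0]]
wrist_force: [0.3, 0.2, 0.3]
gripper_width: 0.546
gripper_force: 0.0
```

>>> {"api": "jog_arm", "payload": {
  "plan": "0.97 0.2 -0.11 0 0 0.3 -0.1; 0.98 0.16 -0.1 0 0 0.3 -0.1; 0.98 0.12 -0.11 0 0 0.3 -0.1; 0.99 0.08 -0.1 0 0 0.3 -0.1; 0.99 0.04 -0.11 0 0 0.3 -0.1; 0.99 0 -0.1 0 0 0.3 -0.1; 0.99 -0.04 -0.11 0 0 0.3 -0.1; 0.99 -0.08 -0.1 0 0 0.3 -0.1; 0.98 -0.12 -0.11 0 0 0.3 -0.1; 0.97 -0.17 -0.1 0 0 0.3 -0.1"
}}

```text
time_s: 2.1
tcp_pos: [0.4841, 0.1951, 0.2739]
ee_rot: [[0.409, -0.912, -0.0], [-0.912, -0.409, 0.0], [-0.0, 0.0, -1.0]]
wrist_force: [-0.3, 0.0, 0.2]
gripper_width: 0.552
gripper_force: 0.0
```

>>> {"api": "jog_arm", "payload": {
  "plan": "0.97 -0.21 -0.11 0 0 0.3 -0.1; 0.96 -0.25 -0.1 0 0 0.3 -0.1; 0.95 -0.28 -0.11 0 0 0.3 -0.1; 0.93 -0.32 -0.1 0 0 0.3 -0.1; 0.92 -0.36 -0.11 0 0 0.3 -0.1; 0.9 -0.4 -0.1 0 0 0.3 -0.1; 0.89 -0.44 -0.11 0 0 0.3 -0.1; 0.87 -0.48 -0.1 0 0 0.3 -0.1; 0.84 -0.51 -0.11 0 0 0.3 -0.1; 0.82 -0.55 -0.1 0 0 0.3 -0.1"
}}

```text
time_s: 3.1
tcp_pos: [0.6302, -0.004, 0.2999]
ee_rot: [[0.003, -1.0, -0.001], [-1.0, -0.003, 0.0], [-0.0, 0.001, -1.0]]
wrist_force: [-0.3, 0.4, -0.1]
gripper_width: 0.553
gripper_force: 0.0
```

```bash
python3 - <<'E'
from h import *
from station import r
c=r.get_calibration('wrist');p,d=r.capture('wrist');np.savez('pics/w1.npz',p=p,d=d,**c);cv2.imwrite('pics/w1.png',p[:,:,::-1])
print(np.round(c['extrinsics'],3).tolist(),np.round(c['mtx'],1).tolist())
print('peg at',proj(c,[.63,-.0032,.225]),'axis top',proj(c,[.6435,-.0735,.249]),'TCP',proj(c,[.6302,-.004,.3]))
E
```

```text
[[-1.0, 0.003, 0.001, 0.63], [-0.003, -0.964, -0.267, -0.077], [0.0, -0.267, 0.964, 0.462], [0.0, 0.0, 0.0, 1.0]] [[367.5, 0.0, 329.2], [0.0, 367.5, 242.6], [0.0, 0.0, 1.0]]
peg at [[329.51505026 253.99082019]] axis top [[305.90662512 147.05397773]] TCP [[329.26562342 298.89879682]]
```

View pics/w1.png

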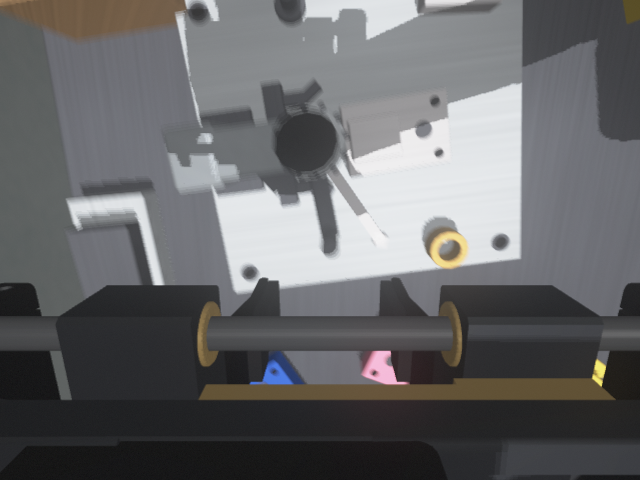

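The wrist view shows the cap at (306,141), the peg top at (331,246) between the fingers, and the lock bar tip at (380,240). This matches the triangulated peg at about (0.629,-0.004). I lower over the peg and start the arc.

>>> {"api": "jog_arm", "payload": {
  "plan": "0 0 1 0 0 0 -0.1; 0 0 1 0 0 0 -0.1; 0 0 1 0 0 0 -0.1; 0 0 1 0 0 0 -0.1; 0 0 0 0 0 0 -0.1; 0 -0.72 0 0 0 0 -0.1; -0.05 -0.54 0 0 0 0 -0.1; 0.04 -0.49 0 0 0 0 -0.1; 0.12 -0.47 0 0 0 0 -0.1; 0.21 -0.44 0 0 0 0 -0.1"
}}

```text
time_s: 4.15
tcp_pos: [0.6965, -0.0097, 0.2012]
ee_rot: [[0.006, -1.0, -0.001], [-1.0, -0.006, 0.001], [-0.001, 0.001, -1.0]]
wrist_force: [-2.7, 1.5, -0.2]
gripper_width: 0.551
gripper_force: 1.0
```

>>> {"api": "jog_arm", "payload": {
  "plan": "0.28 -0.4 0 0 0 0 -0.1; 0.11 -0.12 0 0 0 0 -0.1; 0.11 -0.12 0 0 0 0 -0.1; 0.06 -0.06 0 0 0 0 -0.1; 0.06 -0.06 0 0 0 0 -0.1; 0 0 0 0 0 0 -0.1; 0 0 0 0 0 0 -0.1; 0 0 0 0 0 0 -0.1; 0 0 0 0 0 0 -0.1; 0 0 0 0 0 0 -0.1"
}}

```text
time_s: 5.15
tcp_pos: [0.7125, -0.0244, 0.2001]
ee_rot: [[0.006, -1.0, -0.007], [-1.0, -0.006, 0.001], [-0.001, 0.007, -1.0]]
wrist_force: [-7.2, 4.5, 2.8]
gripper_width: 0.551
gripper_force: 4.0
```

>>> {"api": "jog_arm", "payload": {
  "plan": "0.06 -0.06 0 0 0 0 -0.1; 0.06 -0.06 0 0 0 0 -0.1; 0.06 -0.06 0 0 0 0 -0.1; 0 0 0 0 0 0 -0.1; 0 0 0 0 0 0 -0.1; 0 0 0 0 0 0 -0.1; 0 0 0 0 0 0 -0.1; 0 0 0 0 0 0 -0.1; 0 0 0 0 0 0 -0.1; 0 0 0 0 0 0 -0.1"
}}

```text
time_s: 6.15
tcp_pos: [0.7128, -0.0265, 0.1993]
ee_rot: [[0.006, -1.0, -0.017], [-1.0, -0.006, 0.004], [-0.004, 0.017, -1.0]]
wrist_force: [-16.4, 11.1, 6.0]
gripper_width: 0.556
gripper_force: 8.8
```

```bash
python3 - <<'E'
from h import *
rows([.697,-.031,.30],yawR(-90.2),[.49,-.095,.28],yawR(-172.2),15,-1)
E
```

```text
0.17 0.55 0.05 0 0 0.68 -1; 0.22 0.53 0.05 0 0 0.68 -1; 0.27 0.51 0.05 0 0 0.68 -1; 0.32 0.48 0.05 0 0 0.68 -1; 0.37 0.45 0.05 0 0 0.68 -1; 0.41 0.41 0.06 0 0 0.68 -1; 0.44 0.37 0.05 0 0 0.68 -1; 0.48 0.33 0.06 0 0 0.68 -1; 0.5 0.28 0.05 0 0 0.68 -1; 0.53 0.23 0.06 0 0 0.68 -1
0.55 0.18 0.05 0 0 0.68 -1; 0.56 0.13 0.06 0 0 0.68 -1; 0.58 0.07 0.05 0 0 0.68 -1; 0.58 0.02 0.06 0 0 0.68 -1; 0.57 -0.03 0.05 0 0 0.68 -1
```

>>> {"api": "jog_arm", "payload": {
  "plan": "-0.1 0.2 0 0 0 0 -0.1; -0.1 0.8 0 0 0 0 -0.1; 0 0 -1 0 0 0 -0.1; 0 0 -1 0 0 0 -0.1; 0 0 -1 0 0 0 -0.1; 0 0 -1 0 0 0 -0.1; 0 0 0 0 0 0 -0.1; 0 0 0 0 0 0 -0.1; 0 0 0 0 0 0 -0.1; 0 0 0 0 0 0 -0.1"
}}

```text
time_s: 7.15
tcp_pos: [0.6948, -0.0253, 0.2986]
ee_rot: [[0.005, -1.0, -0.002], [-1.0, -0.005, -0.0], [0.0, 0.002, -1.0]]
wrist_force: [-0.8, 0.0, -0.4]
gripper_width: 0.553
gripper_force: 0.0
```

>>> {"api": "jog_arm", "payload": {
  "plan": "0.17 0.55 0.05 0 0 0.68 -0.1; 0.22 0.53 0.05 0 0 0.68 -0.1; 0.27 0.51 0.05 0 0 0.68 -0.1; 0.32 0.48 0.05 0 0 0.68 -0.1; 0.37 0.45 0.05 0 0 0.68 -0.1; 0.41 0.41 0.06 0 0 0.68 -0.1; 0.44 0.37 0.05 0 0 0.68 -1; 0.48 0.33 0.06 0 0 0.68 -1; 0.5 0.28 0.05 0 0 0.68 -1; 0.53 0.23 0.06 0 0 0.68 -1"
}}

```text
time_s: 8.15
tcp_pos: [0.5568, -0.0693, 0.286]
ee_rot: [[-0.812, -0.583, -0.001], [-0.583, 0.812, -0.0], [0.001, 0.001, -1.0]]
wrist_force: [0.9, -0.4, -0.3]
gripper_width: 0.829
gripper_force: 0.0
```

>>> {"api": "jog_arm", "payload": {
  "plan": "0.55 0.18 0.05 0 0 0.68 -1; 0.56 0.13 0.06 0 0 0.68 -1; 0.58 0.07 0.05 0 0 0.68 -1; 0.58 0.02 0.06 0 0 0.68 -1; 0.57 -0.03 0.05 0 0 0.68 -1; 0 0 0 0 0 0 -1; 0 0 0 0 0 0 -1; 0 0 0 0 0 0 -1; 0 0 0 0 0 0 -1; 0 0 0 0 0 0 -1"
}}

```text
time_s: 9.15
tcp_pos: [0.4893, -0.0907, 0.2798]
ee_rot: [[-0.988, -0.152, -0.0], [-0.152, 0.988, -0.0], [0.0, -0.0, -1.0]]
wrist_force: [0.3, -0.2, -0.1]
gripper_width: 1.001
gripper_force: 0.0
```

```bash
python3 - <<'E'
from h import *
from station import r
c=r.get_calibration('wrist');p,d=r.capture('wrist');np.savez('pics/w2.npz',p=p,d=d,**c);cv2.imwrite('pics/w2.png',p[:,:,::-1])
E
```

```text
(no output)
```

View pics/w2.png

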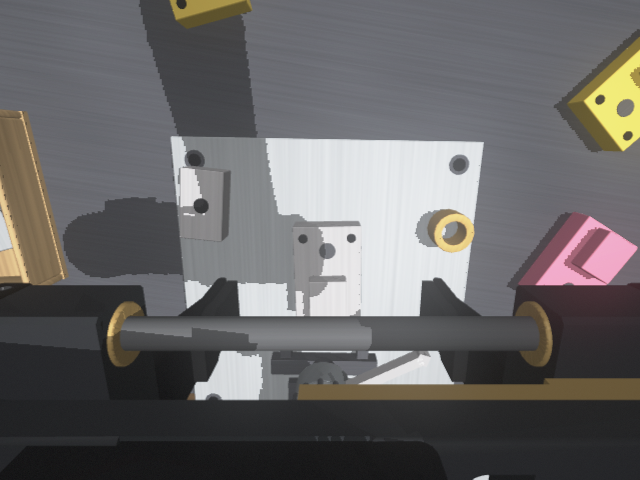

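The wrist view shows the insert with small holes at (303,239) and (351,238) and a big hole at (327,250). Its rear edge is near row 223. The plate's near corners are at (172,137) and (483,142).

```bash
python3 - <<'E'
from h import *
from station import r
w=dict(np.load('pics/w2.npz'));T=r.get_calibration('top');A=np.load('pics/top0.npz')['p']
def blob(p,u,v,s,th):
    g=cv2.cvtColor(p,cv2.COLOR_RGB2GRAY).astype(float)[v-s:v+s+1,u-s:u+s+1];wt=np.clip(th*np.median(g)-g,0,None)
    yy,xx=np.mgrid[v-s:v+s+1,u-s:u+s+1];return np.array([(wt*xx).sum()/wt.sum(),(wt*yy).sum()/wt.sum()])
t=lambda a,b:(int(round(258+a/2.6)),int(round(70+b/2.6)))
W=[blob(w['p'],303,239,6,.8),blob(w['p'],351,238,6,.8),blob(w['p'],327,250,9,.85)]
Q=[blob(A,*t(322,380),3,.8),blob(A,*t(254,392),3,.8),blob(A,*t(285,370),6,.85)]
print(np.round(W,1).tolist(),np.round(Q,1).tolist())
for a,b in zip(W,Q):print('tri',*tri(w,a,T,b),'w.06',onz(w,a,.06)[0].round(4),'t.06',onz(T,b,.06)[0].round(4))
for n,c,X in(('wrist',w,W),('top',T,Q)):
    P=onz(c,X,.06);d=P[1]-P[0];print(n,'insert yaw',np.degrees(np.arctan2(-d[0],d[1])),'spacing',np.linalg.norm(d))
print('plate corners wrist',onz(w,[(172,137),(483,142)],.03).round(4).tolist())
y=np.deg2rad(7.8);R=np.array([[np.cos(y),-np.sin(y)],[np.sin(y),np.cos(y)]]);print('expected',[(np.array([.5937,-.0801])+R@[-.18,s*.17]).round(4) for s in(-1,1)])
# plate mask in wrist: near edge line, and insert rear edge pixels columns
g=cv2.cvtColor(w['p'],cv2.COLOR_RGB2GRAY)
for u in(310,328,345):print(u,g[214:234,u].tolist())
for v in(270,290):print(v,g[v,286:300].tolist(),g[v,354:368].tolist())
E
```

```text
[[302.4, 238.6], [350.8, 237.9], [322.1, 250.8]] [[381.5, 216.0], [355.4, 220.6], [367.1, 211.5]]
tri [ 0.52304042 -0.1151809   0.05577928] 0.0005837574775127204 w.06 [ 0.5217 -0.1148  0.06  ] t.06 [ 0.5224 -0.1149  0.06  ]
tri [ 0.51338241 -0.06366463  0.06003956] 0.0008787724898339714 w.06 [ 0.513  -0.0636  0.06  ] t.06 [ 0.5138 -0.0638  0.06  ]
tri [ 0.5391656  -0.09019838  0.03199642] 0.0031558083498608924 w.06 [ 0.5321 -0.0918  0.06  ] t.06 [ 0.5317 -0.0871  0.06  ]
wrist insert yaw 9.626186603571094 spacing 0.052024258915074104
top insert yaw 9.480008597165796 spacing 0.0518650880182028
plate corners wrist [[0.439, -0.2699, 0.03], [0.393, 0.0629, 0.03]]
expected [array([ 0.4384, -0.273 ]), array([0.3923, 0.0639])]
310 [227, 227, 228, 227, 227, 227, 227, 172, 136, 130, 129, 127, 125, 152, 147, 145, 144, 145, 145, 145]
328 [228, 229, 228, 229, 229, 228, 229, 156, 135, 138, 138, 138, 153, 219, 227, 228, 228, 229, 229, 229]
345 [228, 228, 228, 228, 228, 228, 215, 153, 138, 138, 138, 139, 198, 227, 231, 231, 231, 231, 231, 231]
270 [135, 134, 134, 134, 133, 136, 136, 134, 131, 141, 144, 144, 143, 146] [232, 231, 231, 231, 231, 231, 224, 216, 230, 229, 231, 232, 233, 231]
290 [137, 137, 134, 133, 133, 135, 136, 138, 136, 134, 143, 144, 143, 144] [232, 231, 231, 232, 232, 231, 220, 209, 228, 229, 230, 232, 231, 230]
```

```bash
python3 - <<'E'
from h import *
from station import r
w=dict(np.load('pics/w2.npz'));print('rear edge',onz(w,(328,226.3),.06),onz(w,(328,221),.03))
print('side edges',onz(w,(360.6,280),.06),onz(w,(295.5,280),.06))
s=r.sense()
p,R=rows(s['tcp_pos'],s['ee_rot'],[.5173,-.0894,.075],yawR(-170.5,-18),10,-1)
rows(p,R,[.5173,-.0894,.038],R,3,-1)
E
```

```text
rear edge [[ 0.50409555 -0.08966067  0.06      ]] [[ 0.50477192 -0.08965685  0.03      ]]
side edges [[ 0.55900195 -0.04463329  0.06      ]] [[ 0.57000805 -0.11607902  0.06      ]]
-0.11 -0.01 0.82 -0 -0.23 -0.01 -1; -0.09 -0.01 0.82 -0 -0.23 -0.01 -1; -0.06 -0.01 0.83 -0 -0.23 -0.01 -1; -0.03 -0.01 0.83 -0 -0.23 -0.01 -1; -0.01 -0.01 0.83 -0 -0.23 -0.01 -1; 0.02 -0.01 0.82 -0 -0.23 -0.01 -1; 0.05 -0.01 0.82 -0 -0.23 -0.01 -1; 0.07 -0.02 0.82 -0 -0.23 -0.01 -1; 0.1 -0.01 0.82 -0 -0.23 -0.01 -1; 0.13 -0.02 0.82 -0 -0.23 -0.01 -1
0.16 0 0.47 0 0 0 -1; 0.15 0 0.47 0 0 0 -1; 0.16 0 0.47 0 0 0 -1
```

>>> {"api": "jog_arm", "payload": {
  "plan": "-0.11 -0.01 0.82 0 -0.23 -0.01 -1; -0.09 -0.01 0.82 0 -0.23 -0.01 -1; -0.06 -0.01 0.83 0 -0.23 -0.01 -1; -0.03 -0.01 0.83 0 -0.23 -0.01 -1; -0.01 -0.01 0.83 0 -0.23 -0.01 -1; 0.02 -0.01 0.82 0 -0.23 -0.01 -1; 0.05 -0.01 0.82 0 -0.23 -0.01 -1; 0.07 -0.02 0.82 0 -0.23 -0.01 -1; 0.1 -0.01 0.82 0 -0.23 -0.01 -1; 0.13 -0.02 0.82 0 -0.23 -0.01 -1"
}}

```text
time_s: 10.2
tcp_pos: [0.5175, -0.0895, 0.0748]
ee_rot: [[-0.935, -0.166, 0.314], [-0.158, 0.986, 0.05], [-0.318, -0.003, -0.948]]
wrist_force: [0.9, 0.2, 0.6]
gripper_width: 1.001
gripper_force: 0.0
```

>>> {"api": "jog_arm", "payload": {
  "plan": "0.16 0 0.47 0 0 0 -1; 0.15 0 0.47 0 0 0 -1; 0.16 0 0.47 0 0 0 -1; 0 0 0 0 0 0 -1; 0 0 0 0 0 0 -0.3; 0 0 0 0 0 0 0; 0 0 0 0 0 0 0.3; 0 0 0 0 0 0 0.3; 0 0 0 0 0 0 0.3; 0 0 0 0 0 0 0.3"
}}

```text
time_s: 11.2
tcp_pos: [0.5176, -0.0895, 0.0389]
ee_rot: [[-0.935, -0.165, 0.313], [-0.157, 0.986, 0.05], [-0.317, -0.002, -0.948]]
wrist_force: [-1.4, 1.9, 5.7]
gripper_width: 0.845
gripper_force: 30.0
```

```bash
python3 - <<'E'
from h import *
y=np.deg2rad(7.8);R2=np.array([[np.cos(y),-np.sin(y)],[np.sin(y),np.cos(y)]])
F=lambda x,yy,z:np.r_[np.array([.5937,-.0801])+R2@[x,yy],z]
p,R=rows([.5176,-.0895,.0382],yawR(-170.5,-18),F(-.055,0,.0385),yawR(-172.2,-18),10,.3)
p,R=rows(p,R,F(-.021,0,.0385),R,10,.3);print(p)
print(F(-.055,0,0),F(-.017,0,0))
E
```

```text
-0.08 -0.01 0.03 0.01 0 0.02 0.3; -0.08 -0.01 0.03 0.01 0 0.02 0.3; -0.08 -0.01 0.02 0.01 0 0.02 0.3; -0.08 -0 0.03 0.01 0 0.02 0.3; -0.08 -0 0.02 0.01 0 0.02 0.3; -0.09 -0.01 0.03 0.01 0 0.02 0.3; -0.08 -0 0.02 0.01 0 0.02 0.3; -0.09 -0 0.03 0.01 0 0.02 0.3; -0.08 -0.01 0.02 0.01 0 0.02 0.3; -0.09 -0 0.03 0.01 0 0.02 0.3
-0.13 -0 0.04 0 0 0 0.3; -0.13 -0 0.04 0 0 0 0.3; -0.13 -0 0.04 0 0 0 0.3; -0.13 -0 0.04 0 0 0 0.3; -0.13 -0 0.04 0 0 0 0.3; -0.13 -0 0.04 0 0 0 0.3; -0.13 -0 0.04 0 0 0 0.3; -0.13 -0 0.05 0 0 0 0.3; -0.13 -0 0.04 0 0 0 0.3; -0.12 -0 0.05 0 0 0 0.3
[ 0.57289447 -0.08288609  0.03841469]
[ 0.53920887 -0.08756436  0.        ] [ 0.57685729 -0.08240716  0.        ]
```

>>> {"api": "jog_arm", "payload": {
  "plan": "-0.08 -0.01 0.03 0.01 0 0.02 0.3; -0.08 -0.01 0.03 0.01 0 0.02 0.3; -0.08 -0.01 0.02 0.01 0 0.02 0.3; -0.08 0 0.03 0.01 0 0.03 0.3; -0.08 0 0.02 0.01 0 0.02 0.3; -0.09 -0.01 0.03 0.01 0 0.02 0.3; -0.08 0 0.02 0.01 0 0.02 0.3; -0.09 0 0.03 0.01 0 0.02 0.3; -0.08 -0.01 0.02 0 0 0.02 0.3; -0.09 0 0.03 0 0 0.02 0.3"
}}

```text
time_s: 12.2
tcp_pos: [0.5318, -0.0891, 0.0378]
ee_rot: [[-0.944, -0.131, 0.302], [-0.126, 0.991, 0.037], [-0.305, -0.003, -0.952]]
wrist_force: [-13.8, -1.6, 16.3]
gripper_width: 0.848
gripper_force: 29.9
```

>>> {"api": "jog_arm", "payload": {
  "plan": "-0.13 0 0.04 0 0 0 0.3; -0.13 0 0.04 0 0 0 0.3; -0.13 0 0.04 0 0 0 0.3; -0.13 0 0.04 0 0 0 0.3; -0.13 0 0.04 0 0 0 0.3; -0.13 0 0.04 0 0 0 0.3; -0.13 0 0.04 0 0 0 0.3; -0.13 0 0.05 0 0 0 0.3; -0.13 0 0.04 0 0 0 0.3; -0.12 0 0.05 0 0 0 0.3"
}}

```text
time_s: 13.2
tcp_pos: [0.5667, -0.0843, 0.0376]
ee_rot: [[-0.944, -0.132, 0.302], [-0.127, 0.991, 0.037], [-0.305, -0.003, -0.952]]
wrist_force: [-24.8, 1.0, 30.5]
gripper_width: 0.846
gripper_force: 30.0
```

>>> {"api": "jog_arm", "payload": {
  "plan": "-0.02 0 -0.06 0 0 0 0.3; 0 0 0 0 0 0 0.3; 0 0 0 0 0 0 0.3; 0 0 0 0 0 0 0.3; 0 0 0 0 0 0 0.3; 0 0 0 0 0 0 0.3; 0 0 0 0 0 0 0.3; 0 0 0 0 0 0 0.3; 0 0 0 0 0 0 0.3; 0 0 0 0 0 0 0.3"
}}

```text
time_s: 14.2
tcp_pos: [0.5723, -0.0831, 0.0404]
ee_rot: [[-0.94, -0.134, 0.313], [-0.128, 0.991, 0.039], [-0.316, -0.004, -0.949]]
wrist_force: [-0.2, 0.4, -8.1]
gripper_width: 0.849
gripper_force: 30.0
```

>>> {"api": "jog_arm", "payload": {
  "plan": "0.01 0 0.03 0 0 0 0.3; 0.01 0 0.02 0 0 0 0.3; 0 0 0 0 0 0 0.3; 0 0 0 0 0 0 -0.8; 0 0 0 0 0 0 -1; 0 0 0 0 0 0 -1; 0.57 0 -0.19 0 0 0 -1; 0.57 0 -0.19 0 0 0 -1; 0.57 0 -0.19 0 0 0 -0.15; 0 0 0 0 0 0 -0.15"
}}

```text
time_s: 15.2
tcp_pos: [0.5264, -0.0893, 0.0395]
ee_rot: [[-0.94, -0.133, 0.314], [-0.128, 0.991, 0.039], [-0.316, -0.003, -0.949]]
wrist_force: [0.6, -0.4, 0.3]
gripper_width: 0.892
gripper_force: 0.0
```

>>> {"api": "jog_arm", "payload": {
  "plan": "0 0 0 0 0 0 -0.15; 0 0 0 0 0 0 -0.15; 0 0 0 0 0 0 -0.15; -0.19 0 0.06 0 0 0 -0.15; -0.19 0 0.06 0 0 0 -0.15; -0.19 0 0.06 0 0 0 -0.15; -0.19 0 0.06 0 0 0 -0.15; 0 0 0 0 0 0 -0.15; 0 0 0 0 0 0 -0.15; 0 0 0 0 0 0 -0.15"
}}

```text
time_s: 16.2
tcp_pos: [0.547, -0.0865, 0.0391]
ee_rot: [[-0.94, -0.134, 0.313], [-0.128, 0.991, 0.039], [-0.315, -0.004, -0.949]]
wrist_force: [-0.5, 0.0, -0.8]
gripper_width: 0.575
gripper_force: 0.4
```

>>> {"api": "jog_arm", "payload": {
  "plan": "-0.04 0 0.012 0 0 0 -0.15; -0.04 0 0.012 0 0 0 -0.15; -0.04 0 0.012 0 0 0 -0.15; -0.04 0 0.012 0 0 0 -0.15; -0.04 0 0.012 0 0 0 -0.15; -0.04 0 0.012 0 0 0 -0.15; -0.04 0 0.012 0 0 0 -0.15; -0.04 0 0.012 0 0 0 -0.15; 0 0 0 0 0 0 -0.15; 0 0 0 0 0 0 -0.15"
}}

```text
time_s: 17.2
tcp_pos: [0.5526, -0.086, 0.0387]
ee_rot: [[-0.942, -0.133, 0.308], [-0.127, 0.991, 0.038], [-0.31, -0.003, -0.951]]
wrist_force: [-6.7, -0.4, 3.3]
gripper_width: 0.577
gripper_force: 3.6
```

>>> {"api": "jog_arm", "payload": {
  "plan": "-0.04 0 0.012 0 0 0 -0.15; -0.04 0 0.012 0 0 0 -0.15; -0.04 0 0.012 0 0 0 -0.15; -0.04 0 0.012 0 0 0 -0.15; -0.04 0 0.012 0 0 0 -0.15; -0.04 0 0.012 0 0 0 -0.15; 0 0 0 0 0 0 -0.15; 0 0 0 0 0 0 -0.15; 0 0 0 0 0 0 -0.15; 0 0 0 0 0 0 -0.15"
}}

```text
time_s: 18.2
tcp_pos: [0.5542, -0.0859, 0.0379]
ee_rot: [[-0.945, -0.131, 0.3], [-0.126, 0.991, 0.037], [-0.302, -0.003, -0.953]]
wrist_force: [-17.6, -1.0, 13.4]
gripper_width: 0.572
gripper_force: 8.7
```

>>> {"api": "jog_arm", "payload": {
  "plan": "-0.04 0 0.012 0 0 0 -0.15; -0.04 0 0.012 0 0 0 -0.15; -0.04 0 0.012 0 0 0 -0.15; 0 0 0 0 0 0 -0.15; 0 0 0 0 0 0 -0.15; 0 0 0 0 0 0 -0.15; 0 0 0 0 0 0 -0.15; 0 0 0 0 0 0 -0.15; 0 0 0 0 0 0 -0.15; 0 0 0 0 0 0 -0.15"
}}

```text
time_s: 19.2
tcp_pos: [0.5544, -0.086, 0.0371]
ee_rot: [[-0.947, -0.131, 0.294], [-0.125, 0.991, 0.037], [-0.297, -0.002, -0.955]]
wrist_force: [-22.8, -0.9, 18.2]
gripper_width: 0.573
gripper_force: 11.4
```

```bash
python3 - <<'E'
from h import *
from station import r
s=r.sense();print(s['tcp_pos'],s['wrist_force'])
p,R=rows([.562,-.085,.0385],yawR(-172.2,-18),[.51,-.092,.045],yawR(-172.2,-18),3,-.15)
p,R=rows(p,R,[.53,-.0888,.28],yawR(-172.2),12,-.15)
E
```

```text
[ 0.55440065 -0.08596552  0.03711497] [-22.80167928  -0.89898509  18.17212696]
0.64 0 -0.3 0 0 0 -0.15; 0.64 0 -0.3 0 0 0 -0.15; 0.64 0 -0.3 0 0 0 -0.15
-0.31 0 -0.72 0 0.19 -0 -0.15; -0.29 0 -0.73 0 0.19 -0 -0.15; -0.27 0 -0.74 0 0.19 -0 -0.15; -0.25 0 -0.75 0 0.19 -0 -0.15; -0.23 0 -0.75 0 0.19 -0 -0.15; -0.21 0 -0.76 0 0.19 -0 -0.15; -0.19 0 -0.76 0 0.19 -0 -0.15; -0.16 0 -0.77 0 0.19 -0 -0.15; -0.15 0.01 -0.77 0 0.19 -0 -0.15; -0.12 0 -0.78 0 0.19 -0 -0.15
-0.1 0.01 -0.78 0 0.19 -0 -0.15; -0.09 0 -0.78 0 0.19 -0 -0.15
```

Firm stop: it hardly moved for more command. I back off, rise and look.

>>> {"api": "jog_arm", "payload": {
  "plan": "0.64 0 -0.3 0 0 0 -0.15; 0.64 0 -0.3 0 0 0 -0.15; 0.64 0 -0.3 0 0 0 -0.15; -0.31 0 -0.72 0 0.19 0 -0.15; -0.29 0 -0.73 0 0.19 0 -0.15; -0.27 0 -0.74 0 0.19 0 -0.15; -0.25 0 -0.75 0 0.19 0 -0.15; -0.23 0 -0.75 0 0.19 0 -0.15; -0.21 0 -0.76 0 0.19 0 -0.15; -0.19 0 -0.76 0 0.19 0 -0.15"
}}

```text
time_s: 20.2
tcp_pos: [0.5249, -0.089, 0.1848]
ee_rot: [[-0.982, -0.134, 0.136], [-0.133, 0.991, 0.015], [-0.137, -0.004, -0.991]]
wrist_force: [-0.2, 0.8, -0.5]
gripper_width: 0.572
gripper_force: 0.0
```

>>> {"api": "jog_arm", "payload": {
  "plan": "-0.16 0 -0.77 0 0.19 0 -0.15; -0.15 0 -0.77 0 0.19 0 -0.15; -0.12 0 -0.78 0 0.19 0 -0.15; -0.1 0 -0.78 0 0.19 0 -0.15; -0.09 0 -0.78 0 0.19 0 -0.15; 0 0 0 0 0 0 0.5; 0 0 0 0 0 0 1; 0 0 0 0 0 0 1; 0 0 0 0 0 0 1; 0 0 0 0 0 0 1"
}}

```text
time_s: 21.2
tcp_pos: [0.5308, -0.0878, 0.2806]
ee_rot: [[-0.991, -0.134, 0.002], [-0.134, 0.991, -0.003], [-0.002, -0.004, -1.0]]
wrist_force: [-0.2, 0.1, -0.3]
gripper_width: 0.21
gripper_force: 0.0
```

```bash
python3 - <<'E'
from h import *
from station import r
c=r.get_calibration('wrist');p,d=r.capture('wrist');np.savez('pics/w3.npz',p=p,d=d,**c)
y=np.deg2rad(7.8);R=np.array([[np.cos(y),-np.sin(y)],[np.sin(y),np.cos(y)]])
e=[np.r_[np.array([.5937,-.0801])+R@[-.0165,s],.06] for s in(-.026,.026)];print(proj(c,e),r.sense()['tcp_pos'])
t,_=r.capture('top');np.savez('pics/top3.npz',p=t)
a=cv2.resize(p[100:340,180:480],None,fx=2,fy=2,interpolation=cv2.INTER_CUBIC)
b=cv2.resize(t[85:245,300:400],None,fx=3,fy=3,interpolation=cv2.INTER_CUBIC)
o=np.zeros((480,900,3),np.uint8);o[:,:600]=a;o[:,600:]=b;cv2.imwrite('pics/c3.png',o[:,100:900,::-1])
E
```

```text
[[305.23397454 254.33617011]
 [352.8907025  254.31313354]] [ 0.53092298 -0.0877833   0.28070527]
```

View pics/c3.png

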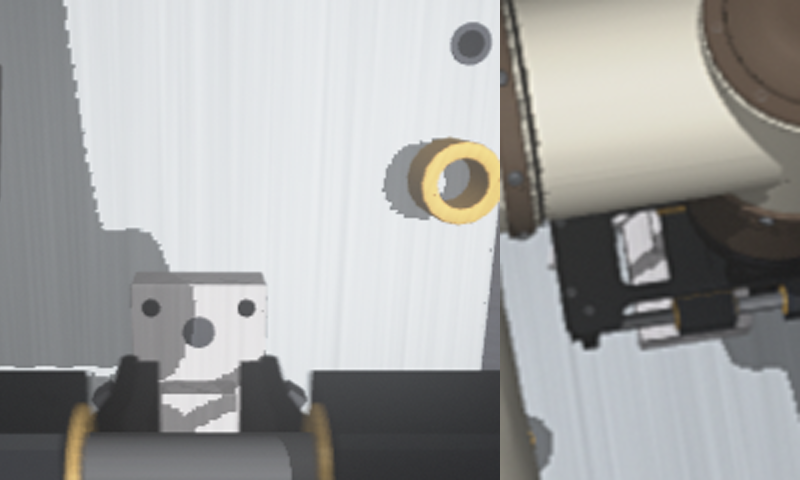

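The left half of the composite shows the small holes at wrist px (305,254) and (353,254), exactly where the home pose predicts. So the insert is home and square; the bush is undisturbed. Next is the cap.

```bash
python3 - <<'E'
from h import *
from station import r
s=r.sense();p,R=rows(s['tcp_pos'],s['ee_rot'],[.6435,-.0735,.28],yawR(-172.2),6,1)
rows(p,R,[.6435,-.0735,.255],R,2,1)
E
```

```text
-0.76 -0.01 0.01 -0 0 -0 1; -0.76 -0.01 0.01 -0 0 -0 1; -0.75 -0 0.01 -0 0 -0 1; -0.76 -0.01 0.01 -0 0 -0 1; -0.75 -0 0 -0 0 -0 1; -0.76 -0.01 0.01 -0 0 -0 1
0 0 0.5 0 0 0 1; 0.01 0.01 0.5 0 0 0 1
```

>>> {"api": "jog_arm", "payload": {
  "plan": "-0.76 -0.01 0.01 0 0 0 1; -0.76 -0.01 0.01 0 0 0 1; -0.75 0 0.01 0 0 0 1; -0.76 -0.01 0.01 0 0 0 1; -0.75 0 0 0 0 0 1; -0.76 -0.01 0.01 0 0 0 1; 0 0 0 0 0 0 1; 0 0 0.5 0 0 0 1; 0 0 0.5 0 0 0 1; 0 0 0 0 0 0 1"
}}

```text
time_s: 22.3
tcp_pos: [0.6417, -0.0736, 0.2523]
ee_rot: [[-0.991, -0.134, -0.002], [-0.134, 0.991, -0.003], [0.003, -0.002, -1.0]]
wrist_force: [0.2, -1.0, -0.3]
gripper_width: 0.004
gripper_force: 0.0
```

>>> {"api": "jog_arm", "payload": {
  "plan": "0 0 0.16 0 0 0 1; 0 0 0.16 0 0 0 1; 0 0 0.16 0 0 0 1; 0 0 0.16 0 0 0 1; 0 0 0.16 0 0 0 1; 0 0 0.16 0 0 0 1; 0 0 0.16 0 0 0 1; 0 0 0.16 0 0 0 1; 0 0 0.16 0 0 0 1; 0 0 0 0 0 0 1"
}}

```text
time_s: 23.3
tcp_pos: [0.644, -0.0737, 0.2183]
ee_rot: [[-0.991, -0.134, 0.003], [-0.134, 0.991, -0.003], [-0.002, -0.003, -1.0]]
wrist_force: [-0.2, 0.5, -0.2]
gripper_width: 0.005
gripper_force: 0.0
```

>>> {"api": "jog_arm", "payload": {
  "plan": "0 0 0.08 0 0 0 1; 0 0 0.08 0 0 0 1; 0 0 0.08 0 0 0 1; 0 0 0 0 0 0 1; 0 0 0 0 0 0 1; 0 0 0 0 0 0 1; 0 0 0 0 0 0 1; 0 0 0 0 0 0 1; 0 0 0 0 0 0 1; 0 0 0 0 0 0 1"
}}

```text
time_s: 24.3
tcp_pos: [0.6441, -0.0737, 0.2145]
ee_rot: [[-0.991, -0.134, 0.004], [-0.134, 0.991, -0.003], [-0.004, -0.004, -1.0]]
wrist_force: [-3.5, 1.6, 6.9]
gripper_width: 0.001
gripper_force: 3.2
```

>>> {"api": "jog_arm", "payload": {
  "plan": "0 0 0.06 0 0 0 1; 0 0 0.06 0 0 0 1; 0 0 0.04 0 0 0 1; 0 0 0 0 0 0 1; 0 0 0 0 0 0 1; 0 0 0 0 0 0 1; 0 0 0 0 0 0 1; 0 0 0 0 0 0 1; 0 0 0 0 0 0 1; 0 0 0 0 0 0 1"
}}

```text
time_s: 25.3
tcp_pos: [0.6442, -0.0738, 0.2144]
ee_rot: [[-0.991, -0.135, 0.007], [-0.135, 0.991, -0.004], [-0.007, -0.005, -1.0]]
wrist_force: [-7.0, 3.7, 17.2]
gripper_width: 0.003
gripper_force: 8.9
```

```bash
python3 - <<'E'
from h import *
p,R=rows([.644,-.0738,.285],yawR(-172.2),[.6946,-.0257,.285],yawR(-90),11,-.1)
rows(p,R,[.6946,-.0257,.2],yawR(-90),4,-.1)
E
```

```text
-0.21 0.15 0 0 0 -0.93 -0.1; -0.22 0.12 0 0 0 -0.93 -0.1; -0.24 0.09 0 0 0 -0.93 -0.1; -0.25 0.06 0 0 0 -0.93 -0.1; -0.25 0.03 0 0 0 -0.93 -0.1; -0.25 -0.01 0 0 0 -0.93 -0.1; -0.25 -0.04 0 0 0 -0.93 -0.1; -0.24 -0.07 0 0 0 -0.93 -0.1; -0.23 -0.1 0 0 0 -0.93 -0.1; -0.22 -0.13 0 0 0 -0.93 -0.1
-0.2 -0.16 0 0 0 -0.93 -0.1
-0 -0 0.85 0 0 -0.01 -0.1; -0 -0 0.85 0 0 -0.01 -0.1; -0 -0 0.85 0 0 -0.01 -0.1; -0 -0 0.85 0 0 -0.01 -0.1
```

>>> {"api": "jog_arm", "payload": {
  "plan": "0 0 -0.5 0 0 0 1; 0 0 -0.75 0 0 0 1; 0 0 -0.9 0 0 0 1; 0 0 -0.85 0 0 0 -0.1; 0 0 0 0 0 0 -0.1; 0 0 0 0 0 0 -0.1; 0 0 0 0 0 0 -0.1; 0 0 0 0 0 0 -0.1; 0 0 0 0 0 0 -0.1; 0 0 0 0 0 0 -0.1"
}}

```text
time_s: 26.3
tcp_pos: [0.6437, -0.0736, 0.2837]
ee_rot: [[-0.991, -0.134, 0.002], [-0.134, 0.991, -0.003], [-0.002, -0.004, -1.0]]
wrist_force: [0.1, 0.6, -0.1]
gripper_width: 0.516
gripper_force: 0.0
```

>>> {"api": "jog_arm", "payload": {
  "plan": "-0.21 0.15 0 0 0 -0.93 -0.1; -0.22 0.12 0 0 0 -0.93 -0.1; -0.24 0.09 0 0 0 -0.93 -0.1; -0.25 0.06 0 0 0 -0.93 -0.1; -0.25 0.03 0 0 0 -0.93 -0.1; -0.25 -0.01 0 0 0 -0.93 -0.1; -0.25 -0.04 0 0 0 -0.93 -0.1; -0.24 -0.07 0 0 0 -0.93 -0.1; -0.23 -0.1 0 0 0 -0.93 -0.1; -0.22 -0.13 0 0 0 -0.93 -0.1"
}}

```text
time_s: 27.3
tcp_pos: [0.6899, -0.0297, 0.284]
ee_rot: [[-0.132, -0.991, 0.003], [-0.991, 0.132, -0.003], [0.003, -0.003, -1.0]]
wrist_force: [-0.1, 0.8, -0.1]
gripper_width: 0.549
gripper_force: 0.0
```

>>> {"api": "jog_arm", "payload": {
  "plan": "-0.2 -0.16 0 0 0 -0.93 -0.1; 0 0 0 0 0 0 -0.1; 0 0 0 0 0 0 -0.1; 0 0 0 0 0 0 -0.1; 0 0 0 0 0 0 -0.1; 0 0 0 0 0 0 -0.1; 0 0 0 0 0 0 -0.1; 0 0 0 0 0 0 -0.1; 0 0 0 0 0 0 -0.1; 0 0 0 0 0 0 -0.1"
}}

```text
time_s: 28.3
tcp_pos: [0.6944, -0.0255, 0.2843]
ee_rot: [[-0.008, -1.0, 0.003], [-1.0, 0.008, -0.003], [0.003, -0.003, -1.0]]
wrist_force: [-0.5, -0.0, -0.2]
gripper_width: 0.55
gripper_force: 0.0
```

```bash
python3 - <<'E'
from h import *
from station import r
c=r.get_calibration('wrist');p,d=r.capture('wrist');np.savez('pics/w4.npz',p=p,d=d,**c);cv2.imwrite('pics/w4.png',p[:,:,::-1])
print(r.sense()['tcp_pos'],proj(c,[.6946,-.0257,.225]),proj(c,[.6435,-.0735,.214]))
E
```

```text
[ 0.69439406 -0.025549    0.28429291] [[329.22116774 260.12100031]] [[410.05796148 181.70432171]]
```

View pics/w4.png

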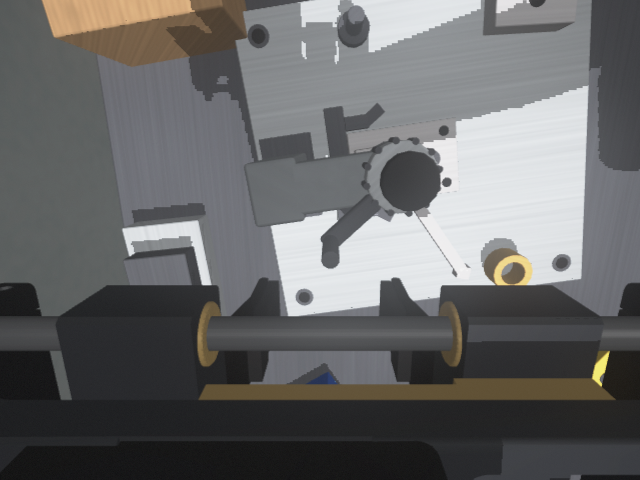

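The wrist view shows the lever at its open stop with the peg top at (331,259), as predicted. The cap is at (411,182), where the lowered height predicts it. Next I work out the locking arc.

```bash
python3 - <<'E'
from h import *
ax=np.array([.6435,-.0735]);f=lambda t:np.r_[ax+.07*np.array([np.cos(np.deg2rad(t)),np.sin(np.deg2rad(t))])-[.018,0],.2]
R=yawR(-90.4);p=np.array([.6766,-.0257,.2])
for t in list(np.arange(50,121,8))+[123]:p,_=rows(p,R,f(t),R,1,-.1)
print(p,f(125.9))
E
```

```text
-0.23 0.25 0 0 0 0 -0.1
-0.23 0.31 0 0 0 0 -0.1
-0.18 0.35 0 0 0 0 -0.1
-0.13 0.37 0 0 0 0 -0.1
-0.08 0.38 0 0 0 0 -0.1
-0.02 0.39 0 0 0 0 -0.1
0.03 0.39 0 0 0 0 -0.1
0.08 0.38 0 0 0 0 -0.1
0.14 0.37 0 0 0 0 -0.1
0.21 0.38 0 0 0 0 -0.1
[ 0.58742373 -0.01482717  0.2       ] [ 0.58445394 -0.01679709  0.2       ]
```

>>> {"api": "jog_arm", "payload": {
  "plan": "0 0 0.85 0 0 0 -0.1; 0 0 0.85 0 0 0 -0.1; 0 0 0.85 0 0 0 -0.1; 0 0 0.85 0 0 0 -0.1; 0 0 0 0 0 0 -0.1; 0 0.36 0 0 0 0 -0.1; 0 0.36 0 0 0 0 -0.1; 0 0 0 0 0 0 -0.1; 0 0 0 0 0 0 -0.1; 0 0 0 0 0 0 -0.1"
}}

```text
time_s: 29.35
tcp_pos: [0.6769, -0.0256, 0.2001]
ee_rot: [[-0.008, -1.0, 0.005], [-1.0, 0.008, -0.003], [0.003, -0.005, -1.0]]
wrist_force: [0.3, -0.6, -0.5]
gripper_width: 0.55
gripper_force: 0.0
```

>>> {"api": "jog_arm", "payload": {
  "plan": "-0.23 0.25 0 0 0 0 -0.1; -0.23 0.31 0 0 0 0 -0.1; -0.18 0.35 0 0 0 0 -0.1; -0.13 0.37 0 0 0 0 -0.1; -0.08 0.38 0 0 0 0 -0.1; -0.02 0.39 0 0 0 0 -0.1; 0.03 0.39 0 0 0 0 -0.1; 0.08 0.38 0 0 0 0 -0.1; 0.14 0.37 0 0 0 0 -0.1; 0.21 0.38 0 0 0 0 -0.1"
}}

```text
time_s: 30.35
tcp_pos: [0.5865, -0.0151, 0.1987]
ee_rot: [[-0.008, -1.0, 0.003], [-1.0, 0.008, -0.003], [0.003, -0.003, -1.0]]
wrist_force: [2.9, 1.8, 0.4]
gripper_width: 0.548
gripper_force: 1.0
```

>>> {"api": "jog_arm", "payload": {
  "plan": "0.02 0.02 0 0 0 0 -0.1; 0 0 0 0 0 0 -0.1; 0 0 0 0 0 0 -0.1; 0 0 0 0 0 0 -0.1; 0 0 0 0 0 0 -0.1; 0 0 0 0 0 0 -0.1; 0 0 0 0 0 0 -0.1; 0 0 0 0 0 0 -0.1; 0 0 0 0 0 0 -0.1; 0 0 0 0 0 0 -0.1"
}}

```text
time_s: 31.35
tcp_pos: [0.587, -0.0151, 0.1989]
ee_rot: [[-0.008, -1.0, 0.003], [-1.0, 0.008, -0.003], [0.003, -0.003, -1.0]]
wrist_force: [0.5, 0.4, 1.2]
gripper_width: 0.551
gripper_force: 0.0
```

```bash
python3 - <<'E'
from h import *
from station import r
c=r.get_calibration('wrist');p,d=r.capture('wrist');np.savez('pics/w5.npz',p=p,d=d,**c)
s,_=r.capture('scene')
a=cv2.resize(p[60:310,180:440],(400,385),interpolation=cv2.INTER_CUBIC);b=cv2.resize(s[235:365,330:465],(400,385),interpolation=cv2.INTER_CUBIC)
cv2.imwrite('pics/c5.png',np.hstack([a,b])[:,:,::-1])
print(r.sense()['tcp_pos'])
for n,k in(('w',c),):
  for t in(124,125.9,128):
    u=np.array([np.cos(np.deg2rad(t)),np.sin(np.deg2rad(t))]);P=[np.r_[np.array([.6435,-.0735])+q*u,z] for q,z in((.07,.225),(.07,.182),(.105,.163))];print(t,proj(k,P).round(1).tolist())
E
```

```text
[ 0.58701665 -0.01517593  0.19893195]
124 [[286.7, 324.5], [296.2, 285.2], [333.6, 318.6]]
125.9 [[291.2, 321.6], [299.7, 282.8], [338.4, 315.5]]
128 [[296.1, 318.1], [303.6, 280.0], [343.6, 311.9]]
```

View pics/c5.png

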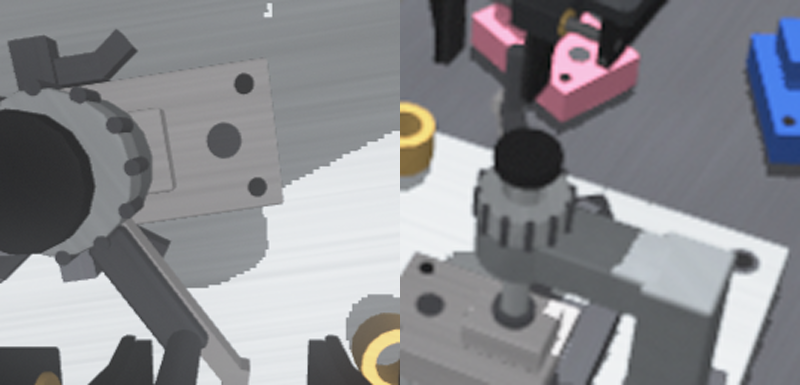

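The left crop shows the lever almost over the bright bar, with a strip of the bar still uncovered at right. The right crop shows the gauge foot down on the boss. I rise and measure the remaining angle.

>>> {"api": "jog_arm", "payload": {
  "plan": "0 -0.36 0 0 0 0 -0.1; 0 -0.36 0 0 0 0 -0.1; 0 0 -0.85 0 0 0 -0.1; 0 0 -0.85 0 0 0 -0.1; 0 0 -0.85 0 0 0 -0.1; 0 0 -0.85 0 0 0 -0.1; 0 0 0 0 0 0 -0.1; 0 0 0 0 0 0 -0.1; 0 0 0 0 0 0 -0.1; 0 0 0 0 0 0 -0.1"
}}

```text
time_s: 32.45
tcp_pos: [0.6044, -0.0151, 0.2825]
ee_rot: [[-0.008, -1.0, 0.001], [-1.0, 0.008, -0.004], [0.004, -0.001, -1.0]]
wrist_force: [-0.2, -0.3, -0.6]
gripper_width: 0.547
gripper_force: 0.0
```

```bash
python3 - <<'E'
from h import *
from station import r
c=r.get_calibration('wrist');p,d=r.capture('wrist');np.savez('pics/w6.npz',p=p,d=d,**c)
ax=np.array([.6435,-.0735]);print(r.sense()['tcp_pos'])
for t in(122,124,125.9,128):
    u=np.array([np.cos(np.deg2rad(t)),np.sin(np.deg2rad(t))]);print(t,proj(c,[np.r_[ax+q*u,z] for q,z in((.07,.225),(.105,.163),(0,.214))]).round(1).tolist())
o=cv2.resize(p[150:290,250:400],(800,747)[:2],interpolation=cv2.INTER_CUBIC);cv2.imwrite('pics/w6.png',cv2.resize(o,(600,560))[:,:,::-1])
E
```

```text
[ 0.60443607 -0.01510351  0.28273777]
122 [[326.1, 262.8], [349.9, 273.1], [265.2, 166.1]]
124 [[329.3, 260.7], [353.7, 270.8], [265.2, 166.1]]
125.9 [[332.3, 258.7], [357.3, 268.5], [265.2, 166.1]]
128 [[335.6, 256.3], [361.1, 265.7], [265.2, 166.1]]
```

View pics/w6.png

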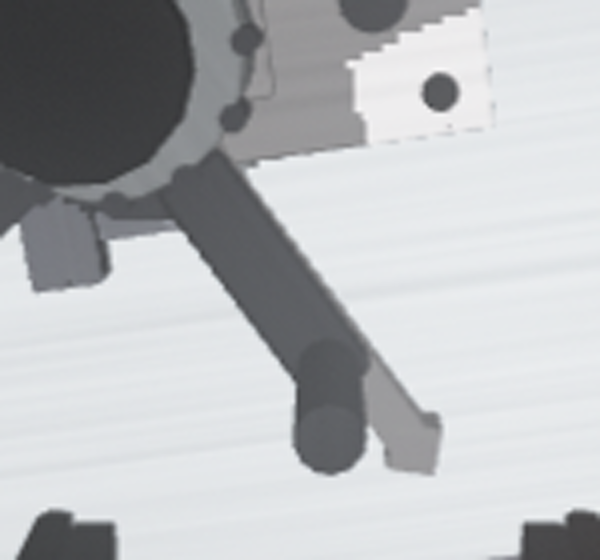

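The crop (4x, offset (250,150)) shows the peg top at (330,438) and the bar's pointed tip at (437,473) with shoulders at (388,465) and (430,415). The lever edges are clear.

```bash
python3 - <<'E'
from h import *
c=dict(np.load('pics/w6.npz'));g=cv2.cvtColor(c['p'],cv2.COLOR_RGB2GRAY).astype(float)
g=cv2.GaussianBlur(g,(0,0),.6)
ax=np.array([.6435,-.0735]);ang=lambda v:np.degrees(np.arctan2(v[1],v[0]))
# radial profiles: walk perpendicular to lever axis at several radii at z .182 and list edges
u=np.array([np.cos(np.deg2rad(125.9)),np.sin(np.deg2rad(125.9))]);n=np.array([-u[1],u[0]])
s=np.arange(-.014,.0141,.0002)
for z,Q in((.182,(.034,.04,.046,.052,.058)),(.163,(.082,.086,.09,.094))):
    for q in Q:
        uv=proj(c,[np.r_[ax+q*u+k*n,z] for k in s]).astype(np.float32)
        v=cv2.remap(g.astype(np.float32),uv[:,:1],uv[:,1:],1)[:,0];dv=np.gradient(v)
        pk=[(round(s[i]*1e3,1),round(dv[i]*5,0)) for i in range(2,len(s)-2) if abs(dv[i])>1.2 and abs(dv[i])==abs(dv[i-2:i+3]).max()]
        print(z,q,pk)
E
```

```text
0.182 0.034 [(np.float64(-6.6), np.float32(-89.0)), (np.float64(8.4), np.float32(77.0))]
0.182 0.04 [(np.float64(-6.8), np.float32(-93.0)), (np.float64(8.4), np.float32(77.0))]
0.182 0.046 [(np.float64(-6.8), np.float32(-91.0)), (np.float64(8.2), np.float32(77.0))]
0.182 0.052 [(np.float64(-6.8), np.float32(-81.0)), (np.float64(8.6), np.float32(69.0))]
0.182 0.058 [(np.float64(-7.0), np.float32(-85.0)), (np.float64(8.6), np.float32(73.0))]
0.163 0.082 [(np.float64(0.0), np.float32(31.0)), (np.float64(4.6), np.float32(-9.0)), (np.float64(6.4), np.float32(55.0))]
0.163 0.086 [(np.float64(-2.8), np.float32(28.0)), (np.float64(4.6), np.float32(-9.0)), (np.float64(6.4), np.float32(53.0))]
0.163 0.09 [(np.float64(-7.2), np.float32(9.0)), (np.float64(-5.2), np.float32(55.0)), (np.float64(-3.4), np.float32(-30.0)), (np.float64(4.6), np.float32(-8.0)), (np.float64(6.4), np.float32(51.0))]
0.163 0.094 [(np.float64(-13.6), np.float32(-32.0)), (np.float64(-10.6), np.float32(22.0)), (np.float64(-9.6), np.float32(15.0)), (np.float64(-8.6), np.float32(24.0)), (np.float64(-7.6), np.float32(14.0)), (np.float64(-4.0), np.float32(-48.0)), (np.float64(4.8), np.float32(-14.0)), (np.float64(7.6), np.float32(46.0))]
```

The lever's centre lies within about 0.1 to 0.4 mm of the bar's centreline (about 0.5°). The insert is home, the foot is on the boss, and the arm is clear at z = 0.28.

```bash
python3 -c "
from station import r
print(r.finish_job())"
```

```text
the job is handed in; nothing more can be done
None
```

I did all four steps in the order asked and handed the job in at about 32.5 s: lever opened to its stop, insert home and square, gauge foot on the boss, and lever within about 0.5° of the lock mark by camera; I didn't check the slab, bush and bolt separately at the end, but nothing came near them.

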